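Tip a brass plate out of its tray and clamp it in the hand press

TASK

Press down the exposed end of the brass plate, at the wide thumb opening of the blue tray, so that its other end tips up; pick it up by that raised end and push it lengthwise through the slot in the yellow guard of the green hand press until its leading end is fully home against the back stop. Then push the press's red-gripped lever all the way down and leave the plate clamped there, letting go of everything. Do not disturb the hammer, tin, sanding block or oak corners.

Things in the scene. Friction and masses are not known exactly. Their poses are not given: they have to be found in the camera images.
- plate: Flat brass plate, 100 long (its x) x 30 wide (y) x 6 thick (z), four small dark dots on top, about 150 g. Origin: centre of its underside. It starts flush in the tray, lengthwise along the tray's x, both x axes the same way: its +x end is the one to press, its -x end the one that tips up.
- tray: Blue tray block fixed to the bench, 150 (x) x 100 (y) x 28 high; origin under its centre, x along the plate. The plate lies in a recess, top level with the tray's top, from tray x = -55 to +45 (centre at -5). Up to x = 22 the tray is solid beside the plate; from x = 22 to 75 is a thumb opening, 64 wide, 25 deep, open at the +x end, where a fingertip can push the plate's end down.
- tray_press (a point): Where to press: on the plate's top as it starts, 6 mm in from its +x end, at tray (39, 0, 28). Push straight down about 10 mm there (6 to 10 N); the other end rises about 26 mm.
- tray_pivot (a point): Axis of the dark steel cradle that carries the plate (bed 28 wide, 4 thick, low stop lip at its +x end), parallel to the tray's y axis, at tray (13, 0, 20): below the plate, 32 mm from its +x end.
- cradle (a joint): Tip angle of the cradle and the plate on it, rad: 0 = flush, 0.4 = fully tipped (a stop). Stiff hinge: it stays where it is left, so the plate stays tipped up when the finger goes away.
- press: Green cast iron hand press fixed to the bench; origin under its bed, x = feed direction (front is -x), y to its left. Bed top 30 above the bench. In front (x -175 to -75) a level steel feed tongue 22 wide, also 30 high, the foot beside it 12 high: fingers holding the plate can straddle it. The yellow guard follows at x = -60. Head and column stand at x over 0, up to 235 high.
- press_slot (a point): Middle of the slot's lower edge, in the outer face of the yellow guard (press x = -60; 6 thick, 114 wide, top 70 above the bench). Slot 34 wide, 10 high, its lower edge level with tongue and bed; cheeks 8 high flare out 12 in front of it. Axes as the press.
- press_home (a point): Where the plate's origin is when fully home: flat on the bed along the press's x, between side guides 34 apart, nose on the back stop (press x = 28), 12 mm of its tail sticking out of the guard (tail at press x = -72). Either end may lead. The ram comes down at press x = 15. Axes as the press.
- lever_grip (a point): Centre of the lever's red cross grip: a bar 22 thick and 64 long along the press's x, on the +y side of the press. It is 160 from the lever's axis.
- lever_pivot (a point): Axis of the lever, parallel to the press's x axis, at press (30, 60, 185).
- lever (a joint): Lever angle, rad: 0 = fully up (the arm points 0.6 rad above level towards the press's +y), grows as the grip is pushed down; 0.9 = fully down (0.3 rad below level, grip centre about 138 above the bench). Stays where it is left; takes about 3 to 8 N at the grip and brings the ram down to the plate.
- sanding_block: Grey rubber sanding block 65 x 50 x 32 high, loose; leave alone. Origin: centre of underside.
- button_tin: Round open tin of brass turn buttons, 72 across, 40 high, loose; leave alone. Origin: centre of underside.
- tack_hammer: Red steel tack hammer, 260 long, lying on the bench, loose; leave alone.
- oak_corner: L-shaped oak frame corner, legs about 150, 30 high, loose, to the right of the press; leave alone.

How it is judged (in metres and radians):
On the way, in this order (a step that is already met when the one before it is completed fails the run):
1. the plate's thumb end is pressed down so that it lies tipped up in the tray (value of joint cradle above 0.25 rad and angle between plate's own z axis and vertical above 0.2 rad and distance between plate and tray_pivot below 0.04 m), for 0.2 s.
2. the plate is lifted clear of the tray (distance between plate and tray_pivot above 0.07 m), for 0.1 s.
3. the plate is pushed through the slot until home on the back stop (x of plate in the frame of press_home between -0.006 and 0.004 m and y of plate in the frame of press_home between -0.004 and 0.004 m and z of plate in the frame of press_home between -0.003 and 0.003 m and angle between the x axis of plate and the x axis of press, either way round below 0.08 rad), for 0.2 s.
4. the lever is pushed fully down (value of joint lever above 0.8 rad), for 0.2 s.
At the end, for the whole second after the job is handed in: The plate lies still and flat in the press's bed, through the slot, within 6 mm of the back stop, within 4 mm sideways and 3 mm in height and 0.08 rad in line with the press; the lever is down (at least 0.80 of its 0.90 rad) (all of step 3 and value of joint lever above 0.8 rad and linear speed of plate below 0.02 m/s); the robot touches nothing.
It fails at once if sanding block moved more than 30 mm (distance of sanding_block from where it was at the start of the episode above 0.03 m).
It fails at once if button tin moved more than 30 mm (distance of button_tin from where it was at the start of the episode above 0.03 m).
It fails at once if tack hammer moved more than 30 mm (distance of tack_hammer from where it was at the start of the episode above 0.03 m).
It fails at once if oak corner moved more than 30 mm (distance of oak_corner from where it was at the start of the episode above 0.03 m).
It also fails if it takes over 62 s, if anything falls off the work surface, if the arm or the gripper's body presses on something with over 40 N, if the wrist force passes 120 N, or if a joint passes its speed limit or range.

ROBOT

A 6-joint arm with a two-finger parallel gripper is mounted at the origin on the work surface. World frame = base frame: x ahead of the robot, y to its left, z up, the work surface at z = 0. Lengths are in mm, angles in rad, forces in N, time in s.
With the tool pointing down it reaches from about 275 to 750 mm from the base axis. Payload 10.2 kg.
Tool frame: the origin (TCP) lies at the centre of the arm's flange, where the gripper is bolted on; the fingertips stand 173 mm ahead of it and the grasp point (between the pads) lies 155 mm ahead of it; z points along the fingers, y is the line along which they close (so a half turn about z gives the same grasp; the last joint's range is limited). The gripper opens to 85 mm and grips with 20 to 120 N. Pads are 22 mm wide; open, the fingers measure 114 mm over their backs; the gripper's body (76 mm by 85 mm) begins 54 mm behind the grasp point. The pads swing forward as they close: fully open they stand 13 mm farther back than shut.
Start: joints at [-1.392, 0.313, 1.498, -0, 1.331, -0.223], TCP at [205.303, -483.201, 404.694] pointing down, gripper open.
Joint ranges: [-2.94, 2.94], [-0.97, 2.17], [0.19, 2.56], [-1.23, 4.37], [0.02, 3.11], [-2.88, 2.88]. Speed limits (rad/s): [2.39, 2.39, 3.01, 3.14, 3.14, 3.14].

INTERFACE

Orientations are given as a unit quaternion [w, x, y, z].
In Python, from rig import status, capture, camera_info, ticket gives the robot as it stands.
- The arm moves only by the shell command python3 -m crank 'ROWS' [FORCE]. ROWS is JSON, a list of rows, each a list of 7 numbers: the shift along the tool's x, y, z as a fraction of full scale, then the turn, a rotation vector about the tool's x, y, z as a fraction of full scale, then the closure, from 0 (fully open) to 1 (shut). A call has 1 to 12 rows; each row is the pose to reach, as a shift and turn from the pose commanded when the call began, along the tool's axes at that moment; what a row does not reach only later rows make up. Full scale, the value 1, is 0.1 m for a shift and 45 degrees for a turn. A row lasts 1/10 s, in which the tool goes at most 50 mm and 8.59 degrees, less where a joint would pass 70% of its speed; a pose out of reach is approached as far as the arm can. A call with a number of a shift or a turn outside -1 to 1 is refused whole. A call with a gripper value outside its range is refused whole. The fingers move at their own pace and stop on an object; FORCE is the grip in N (left out, the last holds). Time passes only in rows, so rows that repeat a pose let the fingers close. It gives the time, the measured TCP pose, the force, the opening and the grip force at its end, in the units of the state.
- status.sense(): the state, without advancing time (a new reading comes with each control period).
- capture(name): name is "scene" or "top" or "wrist"; returns (picture, depth): 420x560x3 uint8, red, green, blue; 420x560 float32, mm along the optical axis (not along the pixel's ray), 0 where there is no reading.
- camera_info(name): a dict with "K" (3x3 intrinsics, pixels), "camera_from_world" (4x4, takes a point from world to camera coordinates). Camera axes: x right, y up, looking along -z (the intrinsics and any distortion apply to the point x, -y, -z); pixel columns grow to the right and rows downward; lengths in mm; the calibration is good to about 2 mm. The wrist camera is an equidistant fisheye: a pixel r from the principal point sees the ray r / f radians off the axis. A picture is of the moment at which its call begins: read the wrist's pose just before it. camera_info takes no time and is no camera call; for the wrist camera it gives the pose at the moment of the call.
- ticket.finish_job(): hands the job in; it is judged then, once.
The state is a dict: "time_s": time; "joints": joint angles; "dq": joint speeds; "tau": joint torques, N m; "eef_pos": TCP position; "ee_rot": TCP orientation; "force": force on the tool from outside, world axes, zero at the start; "wrist_torque": the same for the moment, N m; "grip_width": opening from 0.0 (shut) to 1.0 (fully open); "grip_force": force on a finger pad.
Only numpy, scipy, OpenCV 4.12 (cv2) and the standard library are available. Lean on these libraries where they do the work, as an engineer would, in place of code of your own. Each camera call takes 0.05 s, during which the arm holds its last target. There are 200 camera calls.

## Working session

There is one attempt and no reset: what is moved stays moved. The work goes in short steps, Python scripts to look and compute and a shell command to move; the robot and the scene stay as the last step left them, time stands still between calls to the robot, and variables do not carry over. Pictures are saved under pics/ and viewed, at most 10 in all, crops included, and the job is handed in when it is done.

```bash
ls; mkdir -p pics; python3 - <<'E'
from rig import status,capture,camera_info
import cv2,numpy as np
s=status.sense();print(s)
for n in("scene","top"):
    p,d=capture(n);cv2.imwrite(f"pics/{n}0.png",p[:,:,::-1]);np.save(f"{n}_d.npy",d);np.save(f"{n}_p.npy",p)
    i=camera_info(n);print(n,i)
E
```

```text
pics
{'time_s': 0.0, 'joints': array([-1.39238187e+00,  3.13442366e-01,  1.49844990e+00, -3.49517216e-05,
        1.33103864e+00, -2.23387926e-01]), 'dq': array([-0.00041994, -0.00040537,  0.00197926,  0.0001873 , -0.00060591,
        0.00149168]), 'tau': array([-1.53231133e-03, -4.12270975e+01, -2.59744924e+01, -2.80651411e-04,
        4.14764945e-03, -3.01391663e-05]), 'eef_pos': array([ 205.29949316, -483.14472651,  404.13401645]), 'ee_rot': array([-6.69340038e-04,  9.79886091e-01,  1.99556510e-01, -1.92367475e-06]), 'force': array([0.01890004, 0.44025646, 0.24823904]), 'wrist_torque': array([-0.01526651,  0.03533259, -0.04133525]), 'grip_force': 0.0, 'grip_width': 0.9979286835621574}
scene {'K': array([[427.93587804,   0.        , 282.40246851],
       [  0.        , 427.93587804, 208.82494187],
       [  0.        ,   0.        ,   1.        ]]), 'camera_from_world': array([[ 6.59056155e-01,  7.52082539e-01,  4.10366835e-03,
        -3.62080593e+02],
       [-4.92339582e-01,  4.27303678e-01,  7.58296316e-01,
         1.61385721e+02],
       [ 5.68547906e-01, -5.01780252e-01,  6.51897122e-01,
        -1.83226575e+03],
       [ 0.00000000e+00,  0.00000000e+00,  0.00000000e+00,
         1.00000000e+00]])}
top {'K': array([[459.9291153 ,   0.        , 282.09200735],
       [  0.        , 459.9291153 , 209.00315661],
       [  0.        ,   0.        ,   1.        ]]), 'camera_from_world': array([[-2.74773188e-02, -9.99607092e-01, -5.53700561e-03,
        -2.38106612e+01],
       [ 9.86896784e-01, -2.80081310e-02,  1.58903375e-01,
        -6.18931795e+02],
       [-1.58996022e-01, -1.09821434e-03,  9.87278613e-01,
        -1.39115987e+03],
       [ 0.00000000e+00,  0.00000000e+00,  0.00000000e+00,
         1.00000000e+00]])}
```

View pics/top0.png

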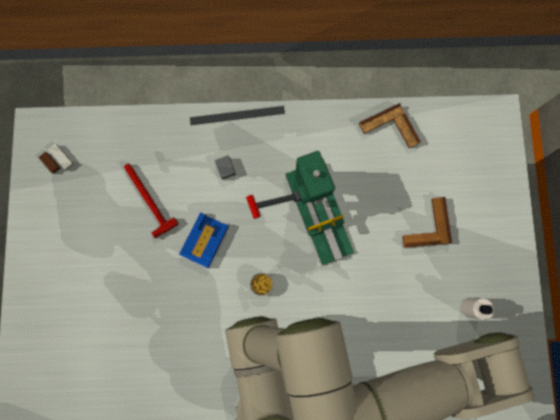

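View pics/scene0.png

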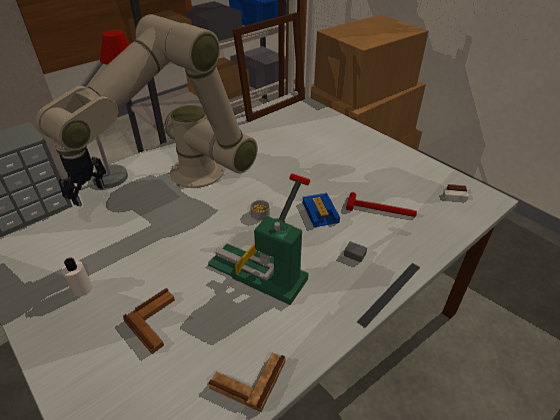

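The top view shows the tray at px (205,240), the plate on it, the press from (315,165) to (335,255), the red grip at (253,206), the tin at (261,284) and the hammer head at (165,228). I'll enlarge the tray and the press.

```bash
python3 - <<'E'
import cv2,numpy as np
p=np.load("top_p.npy")[:,:,::-1]
q=np.load("scene_p.npy")[:,:,::-1]
a=cv2.resize(p[205:275,170:240],(400,400),interpolation=cv2.INTER_CUBIC)
b=cv2.resize(p[145:270,240:365],(400,400),interpolation=cv2.INTER_CUBIC)
cv2.imwrite("pics/crop1.png",np.hstack([a,b]))
E
```

```text
(no output)
```

View pics/crop1.png

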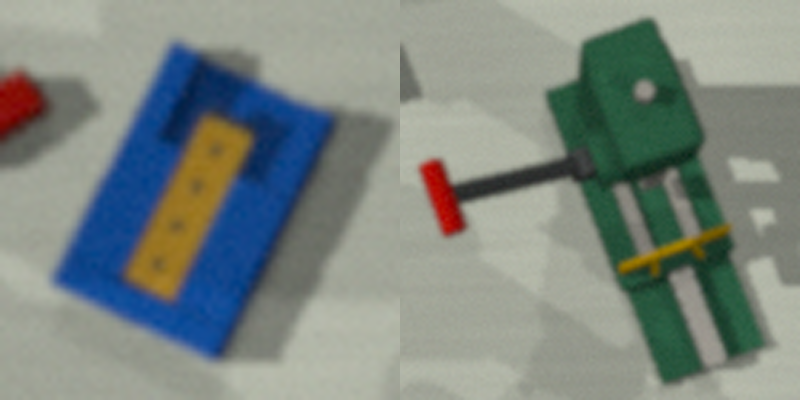

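The tray's thumb opening is at the far (top) end, and the press feeds up and to the left with its tongue at the lower right. Next I need rough poses, then a closer look with the wrist camera.

```bash
cat > h.py <<'E'
import numpy as np, cv2
from scipy.spatial.transform import Rotation as R
def ray(info,uv,fish=False):
    K=info["K"];T=info["camera_from_world"]
    a=np.array([(uv[0]-K[0,2])/K[0,0],(uv[1]-K[1,2])/K[1,1]])
    if fish:
        t=np.linalg.norm(a);d=np.r_[a/t*np.sin(t),np.cos(t)]
    else: d=np.r_[a,1.]
    d=d*[1,-1,-1]; Rm=T[:3,:3]
    return -Rm.T@T[:3,3], Rm.T@d/np.linalg.norm(d)
def onz(info,uv,z,fish=False):
    c,d=ray(info,uv,fish); return c+d*(z-c[2])/d[2]
def proj(info,P,fish=False):
    q=(info["camera_from_world"]@np.r_[P,1])[:3]*[1,-1,-1];K=info["K"]
    if fish:
        r=np.hypot(q[0],q[1]);t=np.arctan2(r,q[2]);a=q[:2]/r*t
    else:a=q[:2]/q[2]
    return a*[K[0,0],K[1,1]]+K[:2,2]
def tri(rays):
    A=sum(np.eye(3)-np.outer(d,d) for c,d in rays);b=sum((np.eye(3)-np.outer(d,d))@c for c,d in rays)
    p=np.linalg.solve(A,b);return p,[np.linalg.norm(np.cross(p-c,d)) for c,d in rays]
def quat(s): q=s["ee_rot"];return R.from_quat([q[1],q[2],q[3],q[0]])
def delta(P,Rt):
    """row from the current measured pose to TCP pos P (mm), orientation Rt"""
    from rig import status
    s=status.sense();Rn=quat(s)
    return np.round(np.r_[Rn.inv().apply(P-s["eef_pos"])/100,(Rn.inv()*Rt).as_rotvec()/(np.pi/4)],4)
def Rtool(closing_angle,tilt=None):
    """down tool, tool y along world angle"""
    y=np.array([np.cos(closing_angle),np.sin(closing_angle),0]);z=np.array([0,0,-1.]);x=np.cross(y,z)
    return R.from_matrix(np.c_[x,y,z])
E
python3 - <<'E'
from h import *
from rig import camera_info,status
I=camera_info("top")
c=lambda u,v:(170+u/5.714,205+v/5.714)
d=lambda u,v:(240+(u-400)/3.2,145+v/3.2)
for n,p in dict(cFL=c(178,42),cFR=c(333,122),cNR=c(220,357),cNL=c(55,280),plN=c(151,289),plF=c(228,124)).items(): print(n,onz(I,p,28).round(0))
for n,p,z in [("tongN",d(712,360),30),("tongF",d(684,275),30),("guardL",d(620,268),70),("guardR",d(730,230),70),("grip",d(442,197),275),("gripA",d(432,162),275),("gripB",d(455,233),275)]: print(n,onz(I,p,z).round(0))
s=status.sense();W=camera_info("wrist");T=W["camera_from_world"];cw=-T[:3,:3].T@T[:3,3]
print(W["K"]);print("cam in tool",quat(s).inv().apply(cw-s["eef_pos"]),quat(s).inv().apply(T[:3,:3].T@[0,0,-1]),quat(s).inv().apply(T[:3,:3].T@[0,1,0]))
print("tool axes",quat(s).as_matrix().round(2))
E
```

```text
cFL [618. 216.  28.]
cFR [571. 131.  28.]
cNR [443. 193.  28.]
cNL [488. 284.  28.]
plN [481. 231.  28.]
plF [571. 189.  28.]
tongN [ 463. -210.   30.]
tongF [ 547. -186.   30.]
guardL [ 551. -121.   70.]
guardR [ 585. -228.   70.]
grip [590.  35. 275.]
gripA [620.  43. 275.]
gripB [560.  25. 275.]
[[325.1922621    0.         273.47163696]
 [  0.         325.1922621  207.95322549]
 [  0.           0.           1.        ]]
cam in tool [77.1765691  -0.77297293 29.333204  ] [-3.02806583e-01  4.11504423e-04  9.53051942e-01] [9.53051946e-01 5.53492188e-04 3.02806345e-01]
tool axes [[ 0.92  0.39 -0.  ]
 [ 0.39 -0.92  0.  ]
 [ 0.   -0.   -1.  ]]
```

```bash
python3 -m crank '[[1,-0.6,0,0,0,-1,0],[1,-0.6,0,0,0,-1,0],[1,-0.6,0,0,0,-1,0],[1,-0.6,0,0,0,-1,0],[1,-0.6,0,0,0,-1,0],[1,-0.6,0,0,0,-1,0]]'; python3 -m crank '[[1,0.25,0,0,0,-1,0],[1,0.25,0,0,0,-1,0],[1,0.25,0,0,0,-1,0],[1,0.25,0,0,0,-1,0],[1,0.25,0,0,0,-1,0],[1,0.25,0,0,0,-1,0]]'; python3 -m crank '[[0.6,0.98,0,0,0,-0.91,0],[0.6,0.98,0,0,0,-0.91,0],[0.6,0.98,0,0,0,-0.91,0],[0.6,0.98,0,0,0,-0.91,0],[0.6,0.98,0,0,0,-0.91,0],[0.6,0.98,0,0,0,-0.91,0],[0.6,0.98,0,0,0,-0.91,0]]'
python3 - <<'E'
from h import *
from rig import *
import pickle
s=status.sense();I=camera_info("wrist");p,d=capture("wrist");pickle.dump((s,I,p,d),open("w1.pkl","wb"));print(s["joints"].round(2),s["eef_pos"])
cv2.imwrite("pics/w1.png",cv2.resize(p[:,:,::-1],(800,600),interpolation=cv2.INTER_CUBIC))
E
```

```text
time_s: 0.7
eef_pos: [274.0, -388.7, 404.5]
ee_rot: [-0.0, 0.828, 0.561, 0.0]
force: [-0.9, -0.1, 0.8]
grip_width: 1.0
grip_force: 0.0
time_s: 1.3
eef_pos: [334.6, -305.3, 404.5]
ee_rot: [-0.0, 0.55, 0.835, 0.0]
force: [0.1, -0.2, -0.2]
grip_width: 1.0
grip_force: 0.0
time_s: 2.0
eef_pos: [401.2, -212.0, 404.5]
ee_rot: [-0.0, 0.227, 0.974, 0.0]
force: [0.3, -1.2, -0.2]
grip_width: 0.999
grip_force: 0.0
[-0.75  0.16  1.7   0.    1.29 -1.86] [ 401.16532769 -211.97979884  404.53267651]
```

View pics/w1.png

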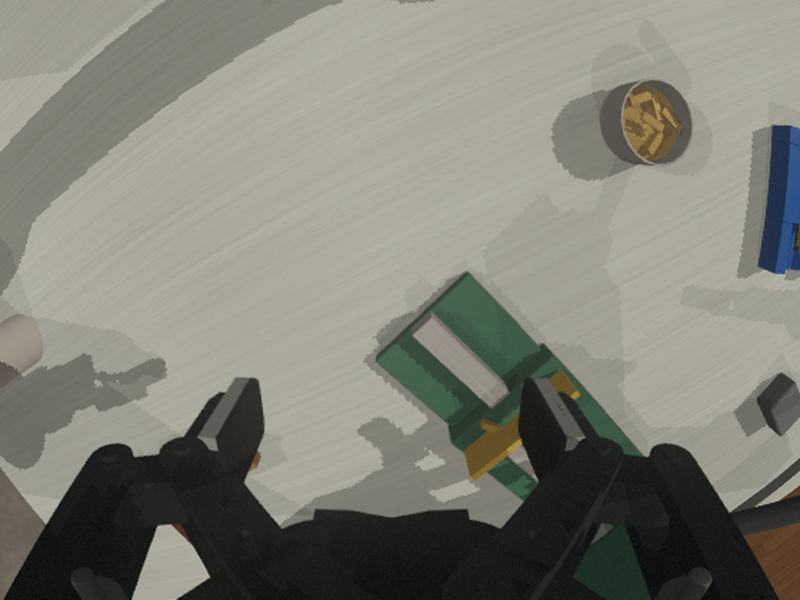

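The wrist view shows the tongue from (423,322) to (502,397), the guard near (495,450), the tin at (655,122) and the tray at the right edge. A finger covers part of the guard, so I'll put the camera directly over it.

```bash
python3 -m crank '[[0,0,-0.75,0,0,0,0],[0,0,-0.75,0,0,0,0],[-0.9,0.75,-0.75,0,0,-0.95,0],[-0.9,0.75,-0.75,0,0,-0.95,0],[-0.9,0.75,-0.75,0,0,-0.95,0],[-0.9,0.75,-0.75,0,0,-0.95,0],[-0.9,0.75,-0.75,0,0,-0.95,0],[-0.9,0.75,-0.75,0,0,-0.95,0]]' | head -2; python3 -m crank '[[-1,0,0,0,0,0,0],[-1,0,0,0,0,0,0],[-1,0,0,0,0,0,0],[-1,0,0,0,0,0,0]]'
python3 - <<'E'
from h import *
from rig import *
import pickle
s=status.sense();I=camera_info("wrist");p,d=capture("wrist");pickle.dump((s,I,p,d),open("w2.pkl","wb"));print(s["joints"].round(2),s["eef_pos"])
cv2.imwrite("pics/w2.png",cv2.resize(p[:,:,::-1],(800,600),interpolation=cv2.INTER_CUBIC))
E
```

```text
time_s: 2.85
eef_pos: [515.1, -184.2, 479.4]
time_s: 3.25
eef_pos: [611.2, -155.3, 478.6]
ee_rot: [-0.001, -0.144, 0.99, 0.0]
force: [-0.0, 0.0, 0.1]
grip_width: 1.003
grip_force: 0.0
[-0.43  0.53  1.   -0.    1.62 -2.29] [ 611.23849393 -155.27713966  478.59237987]
```

View pics/w2.png

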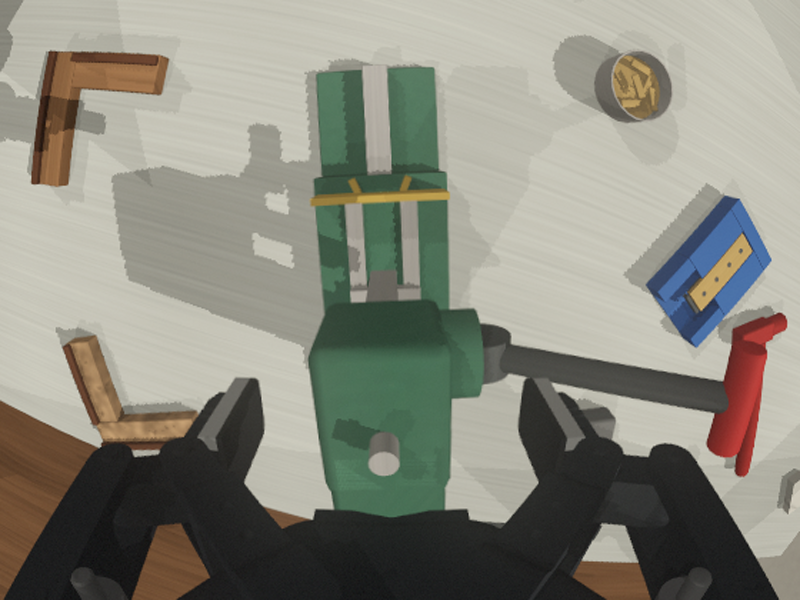

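The press is clear in this view. The tongue's front corners are at (363,65) and (387,65), the guard top runs from (312,200) to (449,195), the cheek tips are at (351,181) and (408,179), and the grip runs from (752,345) to (722,448). The tray is at right, around (710,272). I'll fit the press pose from these points and check it against depth.

```bash
cat > fit.py <<'E'
from h import *
import pickle
from scipy.optimize import least_squares
s,I,p,d=pickle.load(open("w2.pkl","rb"))
o=lambda U,V:np.array([(U+.5)*.7-.5,(V+.5)*.7-.5])
def P3(U,V):
    uv=o(U,V);c,r=ray(I,uv,True);u,v=np.round(uv).astype(int);T=I["camera_from_world"]
    f=-(T[:3,:3]@r)[2];return c+r*d[v,u]/f
def fit(model,z0,x0):
    f=lambda q:np.ravel([proj(I,np.r_[q[0]+np.cos(q[2])*m[0]-np.sin(q[2])*m[1],q[1]+np.sin(q[2])*m[0]+np.cos(q[2])*m[1],m[2]],True)-o(*uv) for m,uv in model])
    r=least_squares(f,x0);return r.x,r.fun.reshape(-1,2)
E
python3 - <<'E'
from fit import *
for n,uv in dict(tong0=(375,80),tong1=(378,160),foot=(410,100),guardtop=(380,197),bedC=(382,250),head=(400,350),tray=(675,260),plate=(720,273),grip=(737,390)).items(): print(n,P3(*uv).round(1))
m=[((-175,11,30),(387,65)),((-175,-11,30),(363,65)),((-60,57,70),(448,192)),((-60,-57,70),(312,198)),((-175,57,12),(434,67)),((-175,-57,12),(317,70))]
x,r=fit(m,0,[620,-160,.3]);print(x,r.round(1))
t=[((-75,50,28),(737,197)),((-75,-50,28),(771,260)),((75,-50,28),(697,346)),((75,50,28),(646,288))]
# which y side: image check through residuals
for t0 in (t,[((a,-b,c),uv) for (a,b,c),uv in t]):
    x,r=fit(t0,0,[530,206,-.45]);print(x,r.round(1).tolist())
E
```

```text
tong0 [ 474.5 -209.4   31.6]
tong1 [ 543.4 -186.3   31.9]
foot [ 481.1 -174.6   13.8]
guardtop [ 571.3 -175.4   71.6]
bedC [ 621.4 -159.8   31. ]
head [ 626.8 -145.   234.8]
tray [538.1 148.8  14.6]
plate [530.5 208.6  28.7]
grip [584.7  24.5 281.8]
[ 6.26093872e+02 -1.57461811e+02  3.26427794e-01] [[ 0.4 -0.8]
 [-0.2  0.1]
 [ 0.7 -0.1]
 [-1.4 -0.3]
 [ 2.4 -0.3]
 [-1.8  1.6]]
[ 5.35798039e+02  2.16529109e+02 -5.05975804e-02] [[23.0, 27.5], [-36.8, -41.1], [-21.3, -14.4], [52.5, 42.8]]
[ 5.32266276e+02  2.03510580e+02 -4.75990131e-01] [[-0.8, -0.8], [-1.5, -0.8], [-3.5, 0.5], [4.8, 0.8]]
```

```bash
python3 -m crank '[[0,0,-0.45,0,0,0,0],[-0.27,1,-0.45,0,0,0,0],[-0.27,1,-0.45,0,0,0,0],[-0.27,1,-0.45,0,0,0,0]]' | head -2; python3 -m crank '[[-0.27,1,0,0,0,0,0],[-0.27,1,0,0,0,0,0],[-0.27,1,0,0,0,0,0]]'|head -2;  python3 -m crank '[[-0.27,1,0,0,0,0.976,0],[-0.27,1,0,0,0,0.976,0],[-0.27,1,0,0,0,0.976,0],[-0.27,1,0,0,0,0.976,0],[-0.27,1,0,0,0,0.976,0],[-0.27,1,0,0,0,0.976,0],[-0.27,1,0,0,0,0.976,0]]'|head -2;  python3 -m crank '[[0,0,1,0,0,0,0],[0,0,1,0,0,0,0],[0,0,1,0,0,0,1],[0,0,1,0,0,0,1]]'
python3 - <<'E'
from h import *
from rig import *
import pickle
s=status.sense();I=camera_info("wrist");p,d=capture("wrist");pickle.dump((s,I,p,d),open("w3.pkl","wb"));print(s["joints"].round(2),s["eef_pos"])
cv2.imwrite("pics/w3.png",cv2.resize(p[:,:,::-1],(800,600),interpolation=cv2.INTER_CUBIC))
E
```

```text
time_s: 3.7
eef_pos: [606.0, -47.8, 526.9]
time_s: 4.0
eef_pos: [603.3, 55.3, 526.2]
time_s: 4.7
eef_pos: [601.6, 153.8, 525.5]
time_s: 5.1
eef_pos: [602.2, 154.7, 426.7]
ee_rot: [0.001, 0.235, 0.972, 0.0]
force: [-0.3, 0.3, 1.0]
grip_width: 0.694
grip_force: 0.0
[ 0.06  0.52  1.14 -0.    1.48 -1.03] [602.15489272 154.66176846 426.74507826]
```

View pics/w3.png

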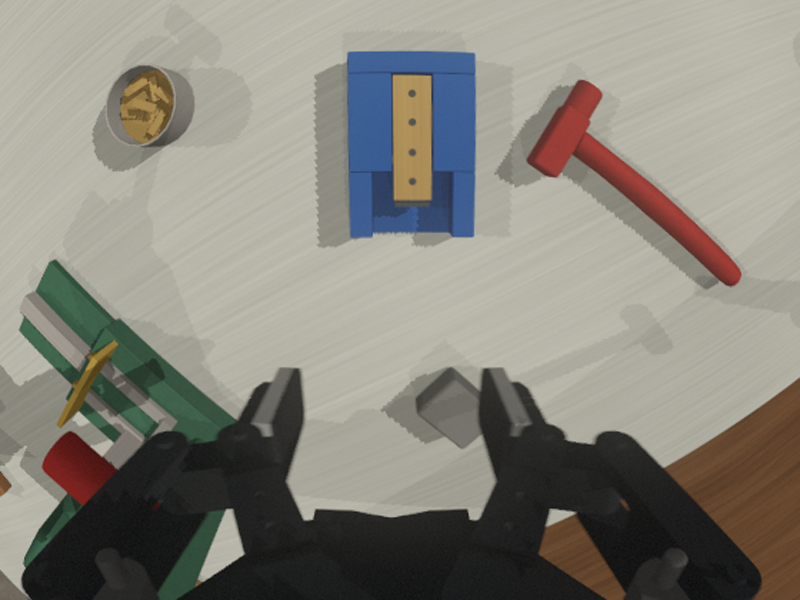

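The tray's corners are at (347,52), (475,53), (474,237) and (350,237), and the plate's at (392,74), (431,74), (432,201) and (392,200). The pressing end points at the robot's far side.

```bash
sed -i 's/w2.pkl/w3.pkl/' fit.py; cat > geo.py <<'E'
E
python3 - <<'E'
from fit import *
for n,uv in dict(tray=(370,120),plate=(412,137)).items(): print(n,P3(*uv).round(1))
tr=[((-75,-50,28),(347,52)),((-75,50,28),(475,53)),((75,50,28),(474,237)),((75,-50,28),(350,237))]
pl=[((-55,-15,28),(392,74)),((-55,15,28),(431,74)),((45,15,28),(432,201)),((45,-15,28),(392,200))]
for m in (tr,pl,tr+pl):
    x,r=fit(m,0,[530,206,-.45]);print(x,abs(r).max().round(1))
c,s=np.cos(x[2]),np.sin(x[2]);g=lambda a,b:np.array([x[0]+c*a-s*b,x[1]+s*a+c*b])
print("press",g(39,0))
# height by triangulation with top view, plate corners
from rig import camera_info
T=camera_info("top");cc=lambda u,v:(170+(u+.5)/5.714-.5,205+(v+.5)/5.714-.5)
print("plN",tri([ray(I,o(411,74),True),ray(T,cc(151,289))]));print("plF",tri([ray(I,o(412,200),True),ray(T,cc(228,124))]))
Rt=Rtool(x[2]+np.pi/2)
print("x axis",Rt.as_matrix()[:,0]);print(delta(np.r_[g(39,0),28+173+20],Rt))
E
```

```text
tray [501.4 188.7  29.5]
plate [528.3 211.5  28.6]
[ 5.32907868e+02  2.09353299e+02 -4.67719445e-01] 0.3
[ 5.32641924e+02  2.09292470e+02 -4.69221698e-01] 1.0
[ 5.32772841e+02  2.09324816e+02 -4.68092191e-01] 0.9
press [567.57763749 191.72861964]
plN (array([482.68633942, 233.70329972,  25.1359974 ]), [np.float64(0.72456817266173), np.float64(0.7245681726617852)])
plF (array([572.05472671, 188.87010011,  34.93948032]), [np.float64(0.3037001590927482), np.float64(0.30370015909285153)])
x axis [-0.89243069  0.45118452  0.        ]
[ 0.4856  0.1641  2.0706  0.0031  0.0055 -0.009 ]
```

```bash
python3 -m crank '[[0.4156,0.164,1,0,0,-0.009,1],[0.4156,0.164,1,0,0,-0.009,1],[0.4156,0.164,1,0,0,-0.009,1],[0.4156,0.164,1,0,0,-0.009,1],[0.4156,0.164,1,0,0,-0.009,1]]' |head -2; python3 -m crank '[[0,0,0.5,0,0,0,1],[0,0,1,0,0,0,1],[0,0,1,0,0,0,1],[0,0,1,0,0,0,1]]'
python3 - <<'E'
from h import *
from rig import *
I=camera_info("wrist");p,d=capture("wrist")
cv2.imwrite("pics/w4.png",cv2.resize(p[:,:,::-1],(800,600),interpolation=cv2.INTER_CUBIC))
t=[532.77,209.32];a=-.468
P=np.r_[t[0]+46*np.cos(a),t[1]+46*np.sin(a),221];print(delta(P,Rtool(a+np.pi/2)),status.sense()["force"])
E
```

```text
time_s: 5.65
eef_pos: [573.8, 188.5, 328.4]
time_s: 6.05
eef_pos: [573.9, 188.6, 227.5]
ee_rot: [0.002, 0.232, 0.973, 0.001]
force: [0.4, 0.2, 1.0]
grip_width: -0.003
grip_force: 0.0
[ 0.0017 -0.0027  0.0748  0.0041  0.0061 -0.0001] [0.0644755  0.39193408 1.3373684 ]
```

View pics/w4.png

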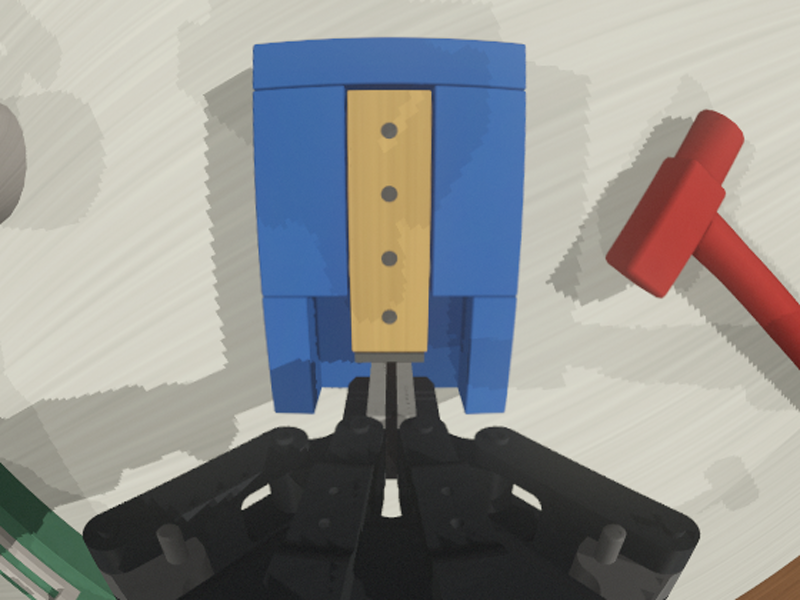

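The closed fingertips show at (390,362), above and near the plate's +x edge, which runs from (353,352) to (428,352). I'll check that against the predicted tip projection.

```bash
python3 - <<'E'
from h import *
from rig import *
I=camera_info("wrist");s=status.sense();q=quat(s)
for n,v in dict(tipfront=(11,0,173),tipback=(-11,0,173),front_g=(11,0,155),pl=None).items():
    P=s["eef_pos"]+q.apply(v) if v else np.array([532.77+45*np.cos(-.468),209.32+45*np.sin(-.468),28])
    print(n,P.round(1),(proj(I,P,True)+.5)/.7-.5)
E
```

```text
tipfront [565.2 193.8  55.4] [389.92315285 357.07819121]
tipback [584.9 183.9  55.5] [389.99966163 412.10808565]
front_g [565.1 193.8  73.4] [389.73161909 381.83427249]
pl [572.9 189.   28. ] [387.97190916 348.4043791 ]
```

```bash
python3 -m crank '[[0,0,0.15,0,0,0,1],[0,0,0.27,0,0,0,1],[0,0,0.27,0,0,0,1]]'|sed -n '2p;4p'; python3 -m crank '[[0,0,0.02,0,0,0,1],[0,0,0.04,0,0,0,1],[0,0,0.04,0,0,0,1]]'|sed -n '2p;4p'; python3 -m crank '[[0,0,0.02,0,0,0,1],[0,0,0.04,0,0,0,1],[0,0,0.04,0,0,0,1]]'|sed -n '2p;4p'
```

```text
eef_pos: [572.8, 188.8, 197.2]
force: [0.5, -0.3, 0.4]
eef_pos: [572.8, 188.9, 194.1]
force: [1.2, -2.4, 4.2]
eef_pos: [572.9, 188.9, 191.4]
force: [-1.9, -2.3, 13.0]
```

```bash
python3 -m crank '[[0,0,0.02,0,0,0,1],[0,0,0.03,0,0,0,1],[0,0,0.03,0,0,0,1]]'|sed -n '2p;4p'; 
python3 - <<'E'
from h import *
from rig import *
import pickle
s=status.sense();I=camera_info("wrist");p,d=capture("wrist");pickle.dump((s,I,p,d),open("w5.pkl","wb"))
t=np.array([532.77,209.32]);a=-.468
for x in(-50,-40,-20,0,10):
    zs=[]
    P=np.r_[t+x*np.array([np.cos(a),np.sin(a)]),28+max(0,(13-x)*.3)]
    u,v=np.round(proj(I,P,True)).astype(int);c,r=ray(I,(u,v),True);f=-(I["camera_from_world"][:3,:3]@r)[2];Q=c+r*d[v,u]/f;e=Q[:2]-t
    print(x,(e@[np.cos(a),np.sin(a)]).round(1),Q[2].round(1))
E
```

```text
eef_pos: [573.5, 189.0, 190.5]
force: [-3.5, -2.0, 27.7]
-50 -49.8 48.4
-40 -39.3 52.8
-20 -20.5 44.4
0 -1.3 36.7
10 8.8 32.2
```

The depth slope gives a tip of about 0.40 rad, and the force rise shows it is on the stop. Now I'll lift off, open the gripper and compute the tilted grasp.

```bash
python3 -m crank '[[0,0,-0.5,0,0,0,1],[0,0,-0.9,0,0,0,0.4],[0,0,-0.9,0,0,0,0.4],[0,0,-0.9,0,0,0,0.4]]'
cat >> h.py <<'E'
TR=(532.77,209.32,-.468)
def tray(x,y,z):
    c,s=np.cos(TR[2]),np.sin(TR[2]);return np.array([TR[0]+c*x-s*y,TR[1]+s*x+c*y,z])
def Rtray(th):
    z=np.array([-np.sin(th),0,-np.cos(th)]);y=np.array([0,1,0]);
    return R.from_euler('z',TR[2])*R.from_matrix(np.c_[np.cross(y,z),y,z])
E
python3 - <<'E'
from h import *
th=.4;Rt=Rtray(th);G=tray(-37.5,0,46.8);z=Rt.as_matrix()[:,2]
print(delta(G-z*(161+50),Rt)); print(G-z*161,G)
from rig import *
s=status.sense();print(s["time_s"],s["joints"].round(2))
p,d=capture("wrist");I=camera_info("wrist");import pickle;pickle.dump((s,I,p,d),open("w6.pkl","wb"))
cv2.imwrite("pics/w6.png",p[:400,100:500,::-1])
for n,sg,h in[("mid",-57,5),("tailtop",-68,8),("p32top",32,8)]:
    P=tray(13+sg*np.cos(.4)+h*np.sin(.4),0,20-sg*np.sin(.4)+h*np.cos(.4));print(n,P.round(1),proj(I,P,True)-[100,0])
E
```

```text
time_s: 7.75
eef_pos: [572.3, 189.0, 276.8]
ee_rot: [0.0, 0.232, 0.973, 0.0]
force: [0.2, 0.0, -0.4]
grip_width: 0.508
grip_force: 0.0
[-2.200e-03  2.600e-03  3.570e-01  3.000e-04  5.094e-01  6.000e-04]
[555.25704663 197.95386857 195.09082003] [499.30228961 226.23633416  46.8       ]
7.75 [ 0.12  0.6   1.41  0.    1.13 -0.98]
mid [499.3 226.3  46.8] [174.08806981 102.34579145]
tailtop [491.3 230.3  53.8] [174.0846521   86.99935644]
p32top [573.5 188.8  14.9] [174.06265709 216.00853492]
```

View pics/w6.png

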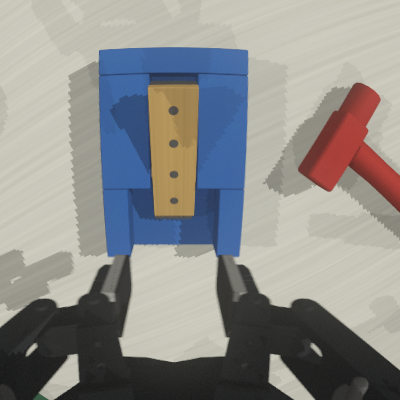

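The plate is tipped, with its raised end at (174,85) and the pressed end at (174,216). Both match the prediction, so I'll tilt the tool and approach.

```bash
python3 -m crank '[[0,0,0.1,0,0.25,0,0.3],[0,0,0.357,0,0.51,0,0.3],[0,0,0.357,0,0.51,0,0.3],[0,0,0.357,0,0.51,0,0.3],[0,0,0.357,0,0.51,0,0.3]]'
python3 - <<'E'
from h import *
th=.4;Rt=Rtray(th);G=tray(-37.5,0,46.8);z=Rt.as_matrix()[:,2]
print(delta(G-z*161,Rt))
E
```

```text
time_s: 8.3
eef_pos: [572.5, 188.9, 240.1]
ee_rot: [-0.193, 0.227, 0.953, 0.046]
force: [-1.2, -0.2, 0.2]
grip_width: 0.699
grip_force: 0.0
[ 4.900e-03  3.500e-03  4.904e-01 -1.100e-03  1.200e-03 -2.000e-04]
```

```bash
python3 -m crank '[[0.005,0.0035,0.25,0,0,0,0.3],[0.005,0.0035,0.4,0,0,0,0.3],[0.005,0.0035,0.49,0,0,0,0.3],[0.005,0.0035,0.49,0,0,0,0.3]]' 60; python3 -m crank '[[0,0,0,0,0,0,0.9],[0,0,0,0,0,0,0.9],[0,0,0,0,0,0,0.9],[0,0,0,0,0,0,0.9],[0,0,0,0,0,0,0.9],[0,0,0,0,0,0,0.9]]' 60
```

```text
time_s: 8.7
eef_pos: [554.8, 198.3, 195.5]
ee_rot: [-0.194, 0.227, 0.953, 0.046]
force: [0.3, 0.6, -0.2]
grip_width: 0.697
grip_force: 0.0
time_s: 9.3
eef_pos: [555.5, 198.0, 196.4]
ee_rot: [-0.193, 0.227, 0.953, 0.046]
force: [2.0, -0.9, 2.0]
grip_width: 0.327
grip_force: 59.0
```

```bash
python3 -m crank '[[0,0,-0.1,0,0,0,0.9],[0,0,-0.3,0,0,0,0.9],[0,0,-0.6,0,0,0,0.9],[0,0,-1,0,0,0,0.9],[0,0,-1,0,0,0,0.9]]'; python3 -m crank '[[-0.3,0,-0.3,0,-0.2,0,0.9],[-0.3,0,-0.6,0,-0.35,0,0.9],[-0.3,0,-0.6,0,-0.51,0,0.9],[-0.3,0,-0.6,0,-0.51,0,0.9]]'
python3 - <<'E'
from h import *
from rig import *
import pickle
s=status.sense();p,d=capture("wrist");I=camera_info("wrist");pickle.dump((s,I,p,d),open("w7.pkl","wb"))
print(s["joints"].round(2))
cv2.imwrite("pics/w7.png",cv2.resize(p[150:400,150:450,::-1],(600,500),interpolation=cv2.INTER_CUBIC))
E
```

```text
time_s: 9.8
eef_pos: [591.7, 179.7, 293.1]
ee_rot: [-0.19, 0.227, 0.954, 0.047]
force: [0.6, -0.4, -0.4]
grip_width: 0.325
grip_force: 59.4
time_s: 10.2
eef_pos: [635.2, 157.7, 331.6]
ee_rot: [0.0, 0.232, 0.973, -0.0]
force: [-0.9, 0.7, -2.9]
grip_width: 0.331
grip_force: 59.8
[ 0.06  0.66  1.16 -0.    1.32 -1.04]
```

View pics/w7.png

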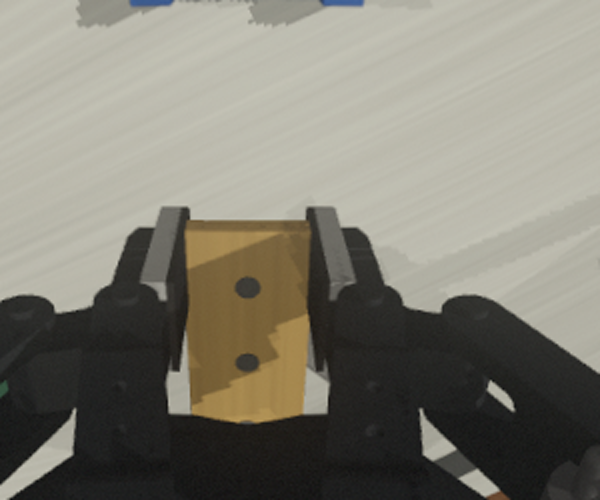

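The plate is held by both pads with its tail edge at (247,222), and it looks straight. I'll measure its pose in the tool frame from depth.

```bash
python3 - <<'E'
from h import *
import pickle
s,I,p,d=pickle.load(open("w7.pkl","rb"))
q=quat(s)
for U,V in[(247,223),(247,240),(247,260),(247,320),(247,390),(188,228),(309,226),(193,400),(304,400),(172,212),(318,212)]:
    uv=(150+(U+.5)/2-.5,150+(V+.5)/2-.5);c,r=ray(I,uv,True);f=-(I["camera_from_world"][:3,:3]@r)[2]
    u,v=np.round(uv).astype(int);print((U,V),q.inv().apply(c+r*d[v,u]/f-s["eef_pos"]).round(1),d[v,u])
E
```

```text
(247, 223) [1.150e+01 1.000e-01 1.625e+02] 146.5597
(247, 240) [8.700e+00 1.000e-01 1.595e+02] 144.50784
(247, 260) [3.500e+00 1.000e-01 1.594e+02] 146.00168
(247, 320) [-1.340e+01  1.000e-01  1.595e+02] 151.13922
(247, 390) [-3.710e+01  1.000e-01  1.606e+02] 159.11275
(188, 228) [ 11.1 -13.2 160.5] 144.81775
(309, 226) [ 10.5  14.3 162.7] 147.02391
(193, 400) [-40.  -14.1 159.5] 159.01016
(304, 400) [-197.7   34.4  333.1] 371.3783
(172, 212) [ 12.7 -17.3 165.5] 149.13048
(318, 212) [ 12.8  16.6 165.5] 148.99118
```

```bash
python3 -m crank '[[0.35,-0.45,0,0,0,0,0.9],[0.7,-0.9,0,0,0,0,0.9],[0.7,-0.9,0,0,0,0,0.9],[0.7,-0.9,0,0,0,0,0.9]]'|head -2; python3 -m crank '[[0.35,-0.45,0,0,0,-0.2,0.9],[0.7,-0.9,0,0,0,-0.4,0.9],[0.7,-0.9,0,0,0,-0.6,0.9],[0.7,-0.9,0,0,0,-0.8,0.9],[0.7,-0.9,0,0,0,-1,0.9],[0.7,-0.9,0,0,0,-1,0.9],[0.7,-0.9,0,0,0,-1,0.9]]'|head -3;python3 -m crank '[[0.1,-0.45,0,0,0,0,0.9],[0.24,-0.9,0.2,0,0,0,0.9],[0.24,-0.9,0.3,0,0,0,0.9],[0.24,-0.9,0.3,0,0,0,0.9]]'|head -2; python3 -m crank '[[0.1,-0.45,0,0,0,0,0.9],[0.24,-0.9,0.2,0,0,0,0.9],[0.24,-0.9,0.3,0,0,0,0.9],[0.24,-0.9,0.3,0,0,0,0.9]]'|head -2
sed -i 's/w3.pkl/w2.pkl/' fit.py
python3 - <<'E'
from fit import *
m=[((-175,11,30),(387,65)),((-175,-11,30),(363,65)),((-60,57,70),(448,192)),((-60,-57,70),(312,198)),((-75,11,30),(391,172)),((-75,-11,30),(366,173))]
x,r=fit(m,0,[620,-160,.3]);print(x,r.round(1).tolist())
c,sn=np.cos(x[2]),np.sin(x[2])
for n,P in dict(cheekL=(-72,20,38),cheekR=(-72,-20,38),guideL=(-30,17,38),guideR=(-30,-17,38),g0L=(-54,17,30),bs=(28,0,30)).items():
    print(n,(proj(I,np.r_[x[0]+c*P[0]-sn*P[1],x[1]+sn*P[0]+c*P[1],P[2]],True)+.5)/.7-.5)
cv2.imwrite("pics/w2c.png",cv2.resize(p[30:230,200:340,::-1],(560,600)[::1] if 0 else (420,600),interpolation=cv2.INTER_CUBIC))
E
```

```text
time_s: 10.65
eef_pos: [531.0, 108.3, 331.1]
time_s: 11.35
eef_pos: [430.2, 60.1, 331.5]
ee_rot: [-0.001, -0.158, 0.987, 0.001]
time_s: 11.75
eef_pos: [435.0, -33.7, 300.3]
time_s: 12.15
eef_pos: [440.3, -125.7, 270.8]
[ 6.25975469e+02 -1.57631523e+02  3.26995274e-01] [[0.2, -0.9], [-0.4, -0.1], [0.6, -0.3], [-1.6, -0.4], [0.5, 0.8], [0.8, 0.9]]
cheekL [402.10229314 176.50215453]
cheekR [356.57643819 178.45110747]
guideL [400.39149851 223.55245773]
guideR [362.32212605 225.09993071]
g0L [399.26585885 196.07196649]
bs [384.21735816 284.31330576]
```

View pics/w2c.png

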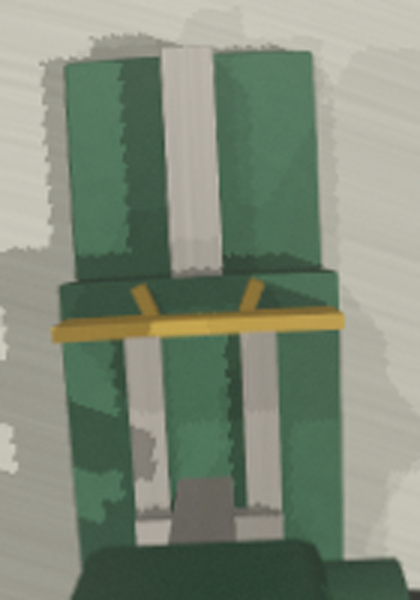

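This crop shows the cheeks' bases at (154,315) and (245,310), the guides' inner edges at 165 and 243 on row 400, and the back stop at row 512. They put the press axis about 1 mm to +y of my fit. I'll correct that and work out the approach in front of the slot.

```bash
cat >> h.py <<'E'
PR=(625.7,-156.7,.3265)
def press(x,y,z):
    c,s=np.cos(PR[2]),np.sin(PR[2]);return np.array([PR[0]+c*x-s*y,PR[1]+s*x+c*y,z])
def inpress(P):
    return R.from_euler('z',-PR[2]).apply(np.asarray(P)-[PR[0],PR[1],0])
E
python3 - <<'E'
from h import *
print(delta(press(-190,0,205+20),Rtool(PR[2]+np.pi/2)))
E
```

```text
[ 0.2333 -0.8919  0.4559  0.0036 -0.0023 -0.0126]
```

```bash
python3 -m crank '[[0.1,-0.4,0,0.0036,-0.0023,-0.0126,0.9],[0.233,-0.89,0.2,0.0036,-0.0023,-0.0126,0.9],[0.233,-0.89,0.456,0.0036,-0.0023,-0.0126,0.9],[0.233,-0.89,0.456,0.0036,-0.0023,-0.0126,0.9],[0.233,-0.89,0.456,0.0036,-0.0023,-0.0126,0.9]]'
python3 - <<'E'
from h import *
print(delta(press(-190,0,199.5),Rtool(PR[2]+np.pi/2)))
E
```

```text
time_s: 12.65
eef_pos: [446.4, -216.4, 227.0]
ee_rot: [0.001, -0.164, 0.986, -0.001]
force: [0.1, 0.6, -1.4]
grip_width: 0.328
grip_force: 60.6
[ 0.0106 -0.0086  0.2748 -0.0027  0.0023  0.0036]
```

```bash
python3 -m crank '[[0.0106,-0.0086,0.15,-0.0027,0.0023,0.0036,0.9],[0.0106,-0.0086,0.275,-0.0027,0.0023,0.0036,0.9],[0.0106,-0.0086,0.275,-0.0027,0.0023,0.0036,0.9],[0.0106,-0.0086,0.275,-0.0027,0.0023,0.0036,0.9]]'
python3 - <<'E'
from h import *
from rig import *
print(delta(press(-190,0,199.5),Rtool(PR[2]+np.pi/2)))
s=status.sense();p,d=capture("wrist");I=camera_info("wrist");q=quat(s)
a=p[100:400,100:460,::-1]
p2,d2=capture("top");I2=camera_info("top");np.save("t2.npy",p2)
p3,d3=capture("scene");
b=cv2.resize(p3[220:310,190:320,::-1],(433,300),interpolation=cv2.INTER_CUBIC)
cv2.imwrite("pics/m1.png",np.hstack([a,b]))
E
```

```text
time_s: 13.05
eef_pos: [445.5, -218.6, 199.3]
ee_rot: [0.0, -0.162, 0.987, -0.001]
force: [0.7, -0.3, -1.9]
grip_width: 0.327
grip_force: 60.6
[-0.0055  0.0084 -0.0022 -0.0014  0.0004 -0.001 ]
```

View pics/m1.png

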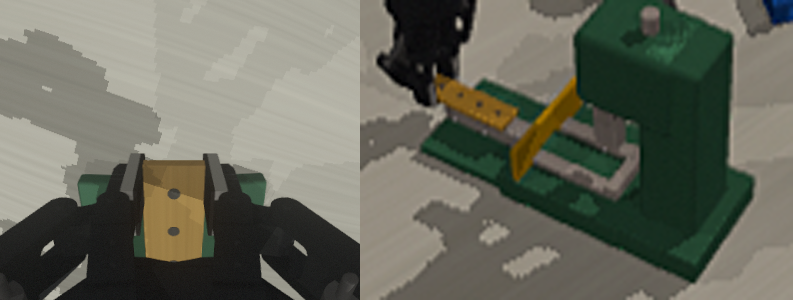

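The plate sits in line above the tongue in both halves of this picture, at about (480,105) in the scene view. I've now used up my picture allowance, so from here I go by force and depth numbers. First feed into the slot.

```bash
python3 -m crank '[[-0.12,0.008,0,0,0,0,0.9],[-0.25,0.008,0,0,0,0,0.9],[-0.25,0.008,0,0,0,0,0.9]]'|sed -n '2p;4p'; python3 -m crank '[[-0.08,0,0,0,0,0,0.9],[-0.15,0,0,0,0,0,0.9],[-0.23,0,0,0,0,0,0.9],[-0.23,0,0,0,0,0,0.9]]'|sed -n '2p;4p'
python3 - <<'E'
from h import *
from rig import *
s=status.sense();print(inpress(s["eef_pos"]),s["force"],s["wrist_torque"])
E
```

```text
eef_pos: [470.1, -209.7, 198.8]
force: [-0.3, -0.6, -1.6]
eef_pos: [491.2, -202.7, 198.6]
force: [0.2, 0.6, -1.7]
[-142.1900455    -0.46096435  198.61781669] [ 0.22290672  0.55634397 -1.6894751 ] [-0.01948254  0.07645877  0.01951016]
```

```bash
python3 -m crank '[[-0.1,0,0,0,0,0,0.9],[-0.2,0,0,0,0,0,0.9],[-0.3,0,0,0,0,0,0.9],[-0.3,0,0,0,0,0,0.9]]'|sed -n '2p;4p'; python3 -m crank '[[-0.07,0,0,0,0,0,0.9],[-0.14,0,0,0,0,0,0.9],[-0.2,0,0,0,0,0,0.9],[-0.2,0,0,0,0,0,0.9]]'|sed -n '2p;4p'
python3 - <<'E'
from h import *
from rig import *
s=status.sense();print(inpress(s["eef_pos"]),s["force"],s["wrist_torque"])
E
```

```text
eef_pos: [519.9, -193.0, 198.6]
force: [-1.6, -0.7, -1.2]
eef_pos: [538.3, -186.8, 198.6]
force: [-0.3, 0.3, -2.1]
[-92.39939384  -0.51819877 198.60594151] [-0.27478777  0.26463009 -2.0837495 ] [ 0.01101096  0.11001696 -0.00306028]
```

```bash
python3 -m crank '[[0,0,0.015,0,0,0,0.9],[0,0,0.03,0,0,0,0.9],[0,0,0.03,0,0,0,0.9]]'|sed -n '2p;4p'; python3 -m crank '[[0,0,0,0,0,0,0.3],[0,0,0,0,0,0,0.3],[0,0,0,0,0,0,0.3],[0,0,0,0,0,0,0.3]]'|sed -n '2p;4,5p'; python3 -m crank '[[0,0,-0.2,0,0,0,0.3],[0,0,-0.5,0,0,0,0.3],[0,0,-0.5,0,0,0,1],[0.3,0,-0.5,0,0,0,1],[0.3,0,-0.5,0,0,0,1],[0.3,0,-0.5,0,0,0,1],[0.3,0,-0.5,0,0,0,1]]'
python3 - <<'E'
from h import *
from rig import *
s=status.sense();print(inpress(s["eef_pos"]))
I=camera_info("wrist");p,d=capture("wrist");np.save("w8.npy",p)
# brass plate depth points in press frame
hsv=cv2.cvtColor(p,cv2.COLOR_RGB2HSV);T=I["camera_from_world"];pts=[]
for v in range(0,420):
  for u in range(0,560):
    if 12<=hsv[v,u,0]<=28 and hsv[v,u,1]>100 and d[v,u]>0:
      c,r=ray(I,(u,v),True);P=inpress(c+r*d[v,u]/-(T[:3,:3]@r)[2])
      if abs(P[1])<25 and 30<P[2]<42 and -150<P[0]<-50: pts.append(P)
pts=np.array(pts);print(len(pts),pts.min(0),pts.max(0))
for a in range(-112,-70,4):
    q=pts[(pts[:,0]>=a)&(pts[:,0]<a+4)]
    if len(q):print(a,len(q),q.min(0).round(1),q.max(0).round(1))
E
```

```text
eef_pos: [537.7, -187.1, 196.1]
force: [-1.7, 1.3, 4.9]
eef_pos: [537.8, -187.1, 195.6]
force: [0.5, -0.1, -0.2]
grip_width: 0.699
time_s: 16.1
eef_pos: [509.7, -196.5, 245.4]
ee_rot: [0.0, -0.162, 0.987, -0.0]
force: [0.1, -0.2, -0.5]
grip_width: -0.002
grip_force: 0.0
[-122.62051975   -0.53529692  245.41995908]Traceback (most recent call last):
  File "<stdin>", line 12, in <module>
    return umr_minimum(a, axis, None, out, keepdims, initial, where)
ValueError: zero-size array to reduction operation minimum which has no identity
```

```bash
python3 -m crank '[[0.03,0.005,0.2,0,0,0,1],[0.03,0.005,0.41,0,0,0,1],[0.03,0.005,0.41,0,0,0,1]]'|sed -n '2p;4p'; python3 -m crank '[[-0.06,0,0,0,0,0,1],[-0.12,0,0,0,0,0,1],[-0.18,0,0,0,0,0,1],[-0.18,0,0,0,0,0,1]]'|sed -n '2p;4p'; python3 -m crank '[[-0.06,0,0,0,0,0,1],[-0.12,0,0,0,0,0,1],[-0.18,0,0,0,0,0,1],[-0.18,0,0,0,0,0,1]]'|sed -n '2p;4p'
python3 - <<'E'
from h import *
from rig import *
s=status.sense();print(inpress(s["eef_pos"]),s["force"])
E
```

```text
eef_pos: [507.1, -197.2, 204.3]
force: [1.1, 0.0, -0.1]
eef_pos: [524.1, -191.0, 204.5]
force: [0.3, 1.0, -0.0]
eef_pos: [541.1, -185.3, 204.6]
force: [0.2, 0.4, 0.0]
[-8.92919497e+01 -9.46241302e-03  2.04646466e+02] [0.19537087 0.37722308 0.03653501]
```

```bash
python3 -m crank '[[-0.03,0,0,0,0,0,1],[-0.03,0,0,0,0,0,1]]'|sed -n '2p;4p'; python3 -m crank '[[-0.025,0,0,0,0,0,1],[-0.025,0,0,0,0,0,1],[-0.025,0,0,0,0,0,1]]'|sed -n '2p;4p'
python3 - <<'E'
from h import *
from rig import *
s=status.sense();print(inpress(s["eef_pos"]),s["force"])
E
```

```text
eef_pos: [543.5, -184.6, 204.7]
force: [0.4, -0.1, 1.0]
eef_pos: [545.7, -183.9, 204.7]
force: [0.1, 0.3, -0.8]
[-8.44665991e+01 -8.85230009e-02  2.04661835e+02] [ 0.06813331  0.27590257 -0.83483101]
```

```bash
for i in 1; do python3 -m crank '[[-0.015,0,0,0,0,0,1],[-0.015,0,0,0,0,0,1],[-0.015,0,0,0,0,0,1]]'|sed -n '2p;4p'; done; python3 -m crank '[[-0.015,0,0,0,0,0,1],[-0.015,0,0,0,0,0,1],[-0.015,0,0,0,0,0,1]]'|sed -n '2p;4p'
python3 - <<'E'
from h import *
from rig import *
s=status.sense();print(inpress(s["eef_pos"]),R.from_euler('z',-PR[2]).apply(s["force"]))
E
```

```text
eef_pos: [547.1, -183.4, 204.6]
force: [0.2, -0.4, 0.5]
eef_pos: [548.3, -183.0, 204.6]
force: [-4.8, -2.1, 2.1]
[-8.17386456e+01 -1.28126220e-01  2.04556189e+02] [-5.19592195 -0.47806694  2.10156059]
```

```bash
python3 -m crank '[[-0.015,0,0,0,0,0,1],[-0.015,0,0,0,0,0,1],[-0.015,0,0,0,0,0,1]]'|sed -n '2p;4p';  python3 -m crank '[[0.15,0,0,0,0,0,1],[0.3,0,0,0,0,0,1],[0.3,0,-1,0,0,0,1],[0.3,0,-1,0,0,0,1],[0.3,0,-1,0,0,0,1]]'|sed -n '2p;4p'; python3 -m crank '[[0,0,-1,0,0,0,1],[0,0,-1,0,0,0,1],[0,0,-1,0,0,0,1]]'|sed -n '2p'; python3 -m crank '[[0,0,-1,0,0,0,1],[-1,0,-1,0,0,0,1],[-1,0,-1,0,0,0,1],[-1,0,-1,0,0,0,1]]'|sed -n '2p'
python3 - <<'E'
from h import *
from rig import *
import pickle
s=status.sense();print(inpress(s["eef_pos"]))
I=camera_info("wrist");p,d=capture("wrist");pickle.dump((s,I,p,d),open("w9.pkl","wb"))
hsv=cv2.cvtColor(p,cv2.COLOR_RGB2HSV);T=I["camera_from_world"];pts=[]
for v in range(0,420):
  for u in range(0,560):
    if 10<=hsv[v,u,0]<=32 and hsv[v,u,1]>90 and d[v,u]>0:
      c,r=ray(I,(u,v),True);P=inpress(c+r*d[v,u]/-(T[:3,:3]@r)[2])
      if abs(P[1])<30 and 25<P[2]<90 and -190<P[0]<40: pts.append(P)
pts=np.array(pts)
for a in range(-110,40,4):
    q=pts[(pts[:,0]>=a)&(pts[:,0]<a+4)&(pts[:,2]<45)]
    if len(q):print(a,len(q),q.min(0).round(1),q.max(0).round(1))
E
```

```text
eef_pos: [549.1, -182.9, 204.5]
force: [-11.1, -4.0, 4.6]
eef_pos: [522.5, -192.3, 311.3]
force: [0.1, -0.6, -0.1]
eef_pos: [521.9, -191.8, 411.2]
eef_pos: [618.7, -158.1, 505.7]
[ -7.04912048   0.90856711 505.66222726]
-74 33 [-72.8 -27.   31.3] [-70.   24.7  41.7]
-70 101 [-70.  -28.9  29.4] [-66.   26.6  40.9]
-66 104 [-66.  -27.7  29.8] [-62.   25.2  42.6]
-62 63 [-62.  -26.3  30.2] [-60.2  23.9  40.6]
-50 69 [-49.8 -15.3  35.9] [-46.9  14.3  39.3]
-46 68 [-45.8 -15.3  35.6] [-42.7  14.3  39.3]
-42 69 [-41.7 -15.3  34.4] [-38.6  14.4  39.8]
-38 66 [-37.6 -15.4  35.5] [-34.5  14.4  38.9]
-34 60 [-33.5 -15.4  35.8] [-30.4  14.4  39.1]
-30 69 [-29.5 -15.4  35.3] [-26.2  14.5  39.5]
-26 68 [-25.3 -15.4  35.4] [-22.1  14.5  39.2]
-22 68 [-21.2 -15.4  34.7] [-18.1  14.5  39.2]
-18 62 [-17.1 -15.4  35.6] [-14.   14.5  39.1]
-14 54 [-14.  -15.5  35. ] [-10.   14.6  39.2]
-10 52 [-10.  -14.1  35.8] [-6.  14.6 39. ]
-6 64 [ -6.  -14.2  35.7] [-2.7 14.6 38.8]
-2 65 [ -2.  -14.2  30.2] [ 1.4 14.8 39.4]
2 66 [  2.2 -14.2  30.3] [ 5.7 14.9 39.7]
6 65 [  6.4 -14.2  30.8] [ 9.9 14.9 39. ]
10 32 [ 10.  -14.3  30.7] [14.  14.9 39.4]
14 8 [ 15.  -14.3  36.4] [17.9 13.4 39. ]
18 6 [ 18.1 -14.3  36.7] [21.2 13.4 38.3]
22 6 [ 22.5 -14.4  36.3] [25.5 13.5 37.6]
26 2 [26.5 13.4 38.2] [27.7 13.4 39.1]
```

The plate is home: its tail is at -72 and nose at +28 in x, centred in y, and straight. Next is the lever.

```bash
python3 -m crank '[[-0.18,0.48,0,0,0,0,1],[-0.18,0.96,0,0,0,0,1],[-0.18,0.96,0,0,0,0,1]]'|sed -n '2p'; python3 -m crank '[[-0.18,0.48,0,0,0,0,1],[-0.18,0.96,0,0,0,0,1],[-0.18,0.96,0,0,0,0,1],[-0.18,0.96,0,0,0,0,1]]'|sed -n '2p'
python3 - <<'E'
from h import *
from rig import *
s=status.sense();print(inpress(s["eef_pos"]));print(delta(press(30,193,484),Rtool(PR[2]+np.pi/2)))
I=camera_info("scene");p,d=capture("scene")
T=I["camera_from_world"];hsv=cv2.cvtColor(p,cv2.COLOR_RGB2HSV);pts=[]
for v,u in np.argwhere(((hsv[:,:,0]<6)|(hsv[:,:,0]>174))&(hsv[:,:,1]>150)):
    c,r=ray(I,(u,v));P=inpress(c+r*d[v,u]/-(T[:3,:3]@r)[2])
    if 100<P[2]<330 and abs(P[0]-30)<80: pts.append(P)
pts=np.array(pts);print(len(pts),np.percentile(pts,[3,50,97],axis=0).round(1))
E
```

```text
eef_pos: [601.4, -58.7, 504.5]
eef_pos: [588.8, 33.8, 504.1]
[ 26.10651679 192.29699773 504.08551958]
[-3.890e-02  7.200e-03  2.008e-01 -1.000e-03 -1.000e-04 -7.000e-04]
113 [[ -0.4 178.3 269.5]
 [ 33.8 182.9 282.1]
 [ 60.1 191.7 287.2]]
```

```bash
python3 -m crank '[[-0.039,0.007,0.2,0,0,0,1],[-0.039,0.007,0.4,0,0,0,1],[-0.039,0.007,0.4,0,0,0,1]]'|sed -n '2p;4p'; python3 -m crank '[[0,0.04,0.08,0,0,0,1],[0,0.09,0.16,0,0,0,1],[0,0.14,0.26,0,0,0,1],[0,0.18,0.36,0,0,0,1],[0,0.2,0.46,0,0,0,1],[0,0.22,0.56,0,0,0,1]]'|sed -n '2p;4p'; python3 -m crank '[[0,0.03,0.1,0,0,0,1],[0,0.05,0.2,0,0,0,1],[0,0.05,0.3,0,0,0,1],[0,0.05,0.4,0,0,0,1],[0,0.04,0.5,0,0,0,1]]'|sed -n '2p;4p'
python3 - <<'E'
from h import *
from rig import *
s=status.sense();print(s["time_s"],inpress(s["eef_pos"]),R.from_euler('z',-PR[2]).apply(s["force"]))
E
```

```text
eef_pos: [592.9, 33.9, 461.4]
force: [0.2, -0.5, 0.7]
eef_pos: [585.2, 57.3, 408.8]
force: [-1.3, 3.3, 5.0]
eef_pos: [584.3, 60.0, 357.6]
force: [-0.4, 2.3, 4.1]
22.05 [ 30.24328357 218.49497267 357.55761588] [0.34307355 2.28558249 4.10658528]
```

```bash
python3 -m crank '[[0,-0.01,0.1,0,0,0,1],[0,-0.03,0.2,0,0,0,1],[0,-0.05,0.3,0,0,0,1],[0,-0.05,0.33,0,0,0,1],[0,-0.05,0.33,0,0,0,1]]'|sed -n '2p;4p'; python3 -m crank '[[0,0,0.02,0,0,0,1],[0,0,0.03,0,0,0,1],[0,0,0.03,0,0,0,1]]'|sed -n '2p;4p'; python3 -m crank '[[0,0,0.02,0,0,0,1],[0,0,0.02,0,0,0,1],[0,0,0.02,0,0,0,1]]'|sed -n '2p;4p'
```

```text
eef_pos: [585.9, 54.8, 324.8]
force: [-0.8, -0.2, -0.2]
eef_pos: [585.9, 55.1, 322.7]
force: [0.0, -0.8, 1.8]
eef_pos: [585.9, 55.1, 321.9]
force: [-3.2, -3.4, 11.1]
```

```bash
python3 -m crank '[[0,0,0.015,0,0,0,1],[0,0,0.015,0,0,0,1],[0,0,0.015,0,0,0,1]]'|sed -n '2p;4p'; python3 -m crank '[[0,0,-0.3,0,0,0,1],[0,0,-0.7,0,0,0,1],[0,0,-1,0,0,0,1],[0,0,-1,0,0,0,1]]'|sed -n '2p;4p'; python3 -m crank '[[0,0,-0.5,0,0,0,1],[0,0,-0.8,0,0,0,1],[0.8,-0.8,-0.8,0,0,0,1],[0.8,-0.8,-0.8,0,0,0,1],[0.8,-0.8,-0.8,0,0,0,1]]'|sed -n '2p;4p'; python3 -m crank '[[-0.6,-0.5,0,0,0,0,1],[-0.6,-1,0,0,0,0,1],[-0.6,-1,0,0,0,0,1],[-0.6,-1,0,0,0,0,1]]'
python3 - <<'E'
from h import *
from rig import *
def pts(n,mask,box,fish):
    I=camera_info(n);p,d=capture(n);T=I["camera_from_world"];h=cv2.cvtColor(p,cv2.COLOR_RGB2HSV);o=[]
    for v,u in np.argwhere(mask(h)&(d>0)):
        c,r=ray(I,(u,v),fish);P=inpress(c+r*d[v,u]/-(T[:3,:3]@r)[2])
        if all(b[0]<x<b[1] for x,b in zip(P,box)): o.append(P)
    return np.array(o)
red=lambda h:((h[:,:,0]<6)|(h[:,:,0]>174))&(h[:,:,1]>150)
q=pts("scene",red,[(-60,110),(120,260),(80,330)],False);print(len(q),np.percentile(q,[3,50,97],axis=0).round(1))
br=lambda h:(h[:,:,0]>=10)&(h[:,:,0]<=32)&(h[:,:,1]>90)
q=pts("wrist",br,[(-110,40),(-17,17),(28,42)],True);print(len(q))
if len(q):
  print(q.min(0).round(1),q.max(0).round(1))
  for a,b in((-50,-40),(-10,0)): k=q[(q[:,0]>a)&(q[:,0]<b)&(q[:,2]>34)];print(k.min(0).round(1),k.max(0).round(1),np.median(k[:,2]))
print(inpress(status.sense()["eef_pos"]),status.sense()["time_s"])
E
```

```text
eef_pos: [585.8, 55.2, 321.7]
force: [-8.4, -3.1, 20.5]
eef_pos: [585.8, 55.6, 423.1]
force: [1.0, 0.7, 0.9]
eef_pos: [534.2, -48.7, 498.1]
force: [0.4, 0.3, 0.3]
time_s: 24.75
eef_pos: [625.8, -123.7, 496.1]
ee_rot: [-0.001, -0.161, 0.987, 0.001]
force: [-0.2, -0.5, 0.5]
grip_width: 0.001
grip_force: 0.0
90 [[ -0.5 197.  132.5]
 [ 35.6 204.8 145.8]
 [ 58.5 214.7 152.7]]
1225
[-71.8 -16.8  28.9] [27.1 16.8 40.3]
[-49.3 -15.3  35.2] [-40.8  14.   39.4] 37.370740464390046
[-10.  -14.8  35.4] [-0.4 13.5 39.7] 37.51098929787434
[ 10.33124532  33.92535566 497.8780961 ] 24.85
```

```bash
python3 -c "
from rig import ticket
print(ticket.finish_job())"
```

```text
the job is handed in; nothing more can be done
None
```

I tipped the plate, fed it home to the back stop, clamped it with the lever fully down, and handed the job in with the arm clear at about 25 s. Depth and force readings agree with this, no verdict came back, and I viewed 11 pictures, one over the limit of 10.

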